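Take a candle from under the sprung flap and stand it in the green glass dish

ROBOT

A 6-joint arm with a two-finger parallel gripper is mounted at the origin on the work surface. World frame = base frame: x ahead of the robot, y to its left, z up, the work surface at z = 0. Lengths are in m, angles in degrees, forces in N, time in s.
With the tool pointing down it reaches from about 0.325 to 0.775 m from the base axis. Payload 5.5 kg.
Tool frame: the origin (TCP) lies at the centre of the arm's flange, where the gripper is bolted on; the fingertips stand 173 mm ahead of it and the grasp point (between the pads) lies 155 mm ahead of it (tcp_to_tips is the distance from the TCP to the fingertips, in m); z points along the fingers, y is the line along which they close (so a half turn about z gives the same grasp; the last joint's range is limited). The gripper opens to 85 mm and grips with 20 to 120 N. Pads are 22 mm wide; open, the fingers measure 114 mm over their backs; the gripper's body (76 mm by 85 mm) begins 54 mm behind the grasp point. The pads swing forward as they close: fully open they stand 13 mm farther back than shut.
Start: joints at [-78.765, 5.22, 70.514, -0, 104.267, -3.249], TCP at [0.15, -0.581, 0.405] pointing down, gripper open.
Joint ranges: [-164.24, 164.24], [-49.07, 125.15], [9.68, 141.18], [-86.29, 266.29], [3.28, 154.24], [-151.56, 151.56]. Speed limits (degrees/s): [147.25, 147.25, 172.46, 180, 180, 180].

INTERFACE

Orientations are given as a 3x3 rotation matrix whose columns are the frame's x, y, z axes.
In Python, from station import * gives the robot as it stands.
- The arm moves only by the tool drive_tool, never from a script. Its argument "plan" is a list of rows, each an object with "xyz": the shift along the tool's x, y, z in units of 50 mm (1.0 is 50 mm), a list of three; "rotation": the turn, a rotation vector about the tool's x, y, z in units of 8 degrees (1.0 is 8 degrees), a list of three; "hand": the opening, from 0 (shut) to 1 (fully open). In form: [{"xyz": [dx, dy, dz], "rotation": [rx, ry, rz], "hand": hand}, ...]. A call has 1 to 5 rows; each row is the pose to reach, as a shift and turn from the pose commanded when the call began, along the tool's axes at that moment; what a row does not reach only later rows make up. A row lasts 1/8 s, in which the tool goes at most 62.5 mm and 10.7 degrees, less where a joint would pass 70% of its speed; a pose out of reach is approached as far as the arm can. A call with a gripper value outside its range is refused whole. The fingers move at their own pace and stop on an object; "grip_force" is the grip in N (left out, the last holds). Time passes only in rows, so rows that repeat a pose let the fingers close. It gives the time, the measured TCP pose, the force, the opening and the grip force at its end, in the units of the state.
- sense(): the state, without advancing time (a new reading comes with each control period).
- camera(name): name is "scene" or "side" or "wrist"; returns (picture, depth): 384x512x3 uint8, blue, green, red; 384x512 float32, m along the optical axis (not along the pixel's ray), 0 where there is no reading.
- camera_model(name): a dict with "intrinsics" (3x3 intrinsics, pixels), "R" (3x3) and "t" (3): a world point X has camera coordinates R X + t. Camera axes: x right, y down, z forward; pixel columns grow to the right and rows downward; lengths in m; the calibration is good to about 2 mm. A picture is of the moment at which its call begins: read the wrist's pose just before it. camera_model takes no time and is no camera call; for the wrist camera it gives the pose at the moment of the call.
- hand_in(): hands the job in; it is judged then, once.
The state is a dict: "time_s": time; "joint_positions": joint angles; "dq": joint speeds; "joint_efforts": joint torques, N m; "position": TCP position; "orientation": TCP orientation; "force": force on the tool from outside, world axes, zero at the start; "moment": the same for the moment, N m; "width": opening from 0.0 (shut) to 1.0 (fully open); "grasp_force": force on a finger pad.
Only numpy, scipy, OpenCV 4.12 (cv2) and the standard library are available. Lean on these libraries where they do the work, as an engineer would, in place of code of your own. Each camera call takes 0.05 s, during which the arm holds its last target. There are 200 camera calls.

TASK

Push the dispenser's spring-loaded clear flap open by its orange lip and, with your hand keeping it open, take out the white candle. Stand the candle upright on the floor of the green glass dish, leave the dish standing where it is, and let the flap spring shut.

Things in the scene. Friction and masses are not known exactly. Their poses are not given: they have to be found in the camera images.
- dispenser: Fixed wooden block, 82 mm (x) by 130 (y), 45 high, with one round nest, 33 in diameter, in which the candle stands. Origin: on the table, below the nest's axis. z up; its x axis, horizontal and within 0.4 rad of the robot's x, points from the flap's hinge (robot's side) to its orange lip. The block spans x -32 to +50, y -65 to +65 mm.
- flap (a joint): Clear flap's hinge, rad: 0 shut, 1.2 wide open; sprung shut, about 0.5 N at the lip. In dispenser's frame (mm): hinge along y at x -36, z 12; upright back plate to z 90, level roof z 88-91 to x 18; orange lip x 16-20, y +-58, z 88-96. Parted fingers lowered beyond the lip, ends at z 55-65, and moved to -x astride the candle push the lip up and back 0.3-0.4 rad; the flap then leans on them.
- candle_center (a point): White candle, loose, rigid, about 30 g: a cylinder 24 mm in diameter, 60 tall, with a 4 mm wick on top. Upright in the dispenser's nest under the flap's roof: it starts with its foot at z 22 mm, its top at z 82, 37 above the block's top. The point is its centre, on the axis, half-way up; z along the axis, up.
- green_mouth (a point): The only green glass dish (a cut-off bottle base), among amber ones of the same size; loose, upright on the table: 60 mm outer diameter, 30 tall, wall 4 (bore 52), floor 6 thick. The point is the centre of its open mouth, level with the rim; z up. With the candle standing in it, candle_center is 6 mm above this point.
There are look-alikes about, which are no part of the job. What is meant by the dispenser is not red, and is the larger of those in its own colour. Leave any purple look-alike of the part that bears green_mouth alone.

How it is judged:
By the outcome, as a careful person would: the job done as asked, in the order asked, and still so for the second after the job is handed in, with the robot touching nothing.
It also fails if it takes over 43 s, if anything falls off the work surface, if the arm or the gripper's body presses on something with over 40 N, if the wrist force passes 120 N, or if a joint passes its speed limit or range.

## Working session

There is one attempt and no reset: what is moved stays moved. The work goes in short steps, Python scripts to look and compute and a tool call to move; the robot and the scene stay as the last step left them, time stands still between calls to the robot, and variables do not carry over. Pictures are saved under pics/ and viewed, at most 10 in all, crops included, and the job is handed in when it is done.

Besides the shell and the picture viewer there is one more tool, called after "Request:" by a JSON object that holds its "fn" and its "kwargs", one argument or row to a line. drive_tool: Moves the arm, as the interface text tells. Its arguments: {"type":"object","properties":{"plan":{"type":"array","items":{"type":"object","properties":{"xyz":{"type":"array","items":{"type":"number"}},"rotation":{"type":"array","items":{"type":"number"}},"hand":{"type":"number"}}}},"grip_force":{"type":"number"}},"required":["plan"]}

```bash
mkdir -p pics; ls; cat > look.py <<'E'
from station import *
import numpy as np, cv2
def snap(n,f):
    m=camera_model(n); p,d=camera(n); cv2.imwrite(f'pics/{f}.png',p); np.savez(f'pics/{f}.npz',p=p,d=d,K=m['intrinsics'],R=m['R'],t=m['t']); return p,d,m
def world(m,d,u,v):
    K,R,t=[np.array(m[k]) for k in ('intrinsics','R','t')]
    z=d[v,u]; c=np.linalg.inv(K)@np.stack([u,v,np.ones_like(u)]).astype(float)*z
    return (R.T@(c-t[:,None])).T
def onplane(m,u,v,h):
    K,R,t=[np.array(m[k]) for k in ('intrinsics','R','t')]
    r=R.T@np.linalg.inv(K)@np.array([u,v,1.]); o=-R.T@t
    return o+r*(h-o[2])/r[2]
E
python3 - <<'E'
from look import *
s=sense();print(s)
a=snap('scene','s0');b=snap('side','d0')
for m in(a[2],b[2]):print(m)
E
```

```text
pics
{'time_s': 0.0, 'joint_positions': array([-7.87647274e+01,  5.26293917e+00,  7.05829294e+01, -1.24845010e-03,
        1.04268646e+02, -3.24810696e+00]), 'dq': array([-0.00176461, -0.04061394,  0.04140986, -0.00302472, -0.00613729,
        0.07754864]), 'joint_efforts': array([ 2.18477021e-05, -4.58728051e+01, -4.18027890e+01, -8.03207536e-05,
        1.16279226e-02,  2.01364088e-05]), 'position': array([ 0.15006915, -0.58097773,  0.40354197]), 'orientation': array([[ 9.68221587e-01,  2.50093563e-01, -4.10125338e-04],
       [ 2.50093883e-01, -9.68219615e-01,  1.95622855e-03],
       [ 9.21487711e-05, -1.99663255e-03, -9.99998002e-01]]), 'force': array([ 0.23000553,  0.21575573, -0.52300704]), 'moment': array([-0.00542972,  0.02760599,  0.0607944 ]), 'grasp_force': 0.0, 'width': 0.9961613444559315}
{'intrinsics': array([[423.99415974,   0.        , 249.89971494],
       [  0.        , 423.99415974, 193.34812094],
       [  0.        ,   0.        ,   1.        ]]), 'R': array([[ 0.42341588,  0.90584933, -0.01248933],
       [ 0.46196178, -0.22775013, -0.85715879],
       [-0.77930116,  0.35716505, -0.51490079]]), 't': array([-0.23728587, -0.15677577,  1.25159789])}
{'intrinsics': array([[350.16898611,   0.        , 253.10551152],
       [  0.        , 350.16898611, 195.63621922],
       [  0.        ,   0.        ,   1.        ]]), 'R': array([[-0.76811187, -0.64007717, -0.01747486],
       [-0.4726296 ,  0.58515974, -0.65894563],
       [ 0.43200164, -0.49788482, -0.75198756]]), 't': array([0.41107706, 0.25893013, 0.76044911])}
```

View pics/s0.png

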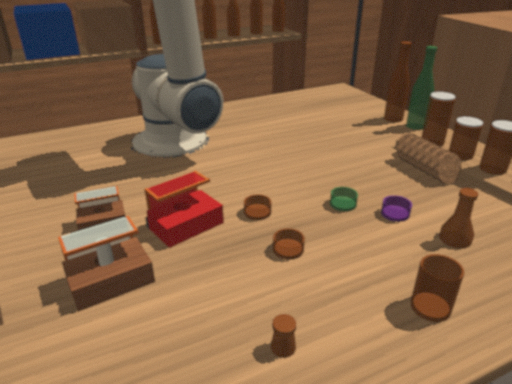

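View pics/d0.png

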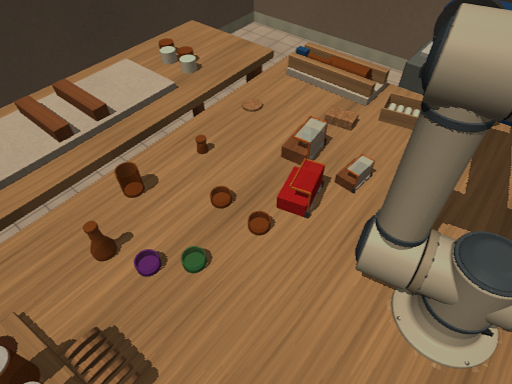

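Candidates for the dispenser are the large brown one at scene (108,262) / side (305,140), the red one at (185,215) and the small brown one at (100,207). I choose the large brown one. For the dish, green is at scene (344,198) / side (194,260), purple at (396,208) and amber at (258,207) and (289,243). I choose green.

```bash
python3 - <<'E'
from look import *
def ld(f):
    z=np.load(f'pics/{f}.npz'); return z['p'],z['d'],{'intrinsics':z['K'],'R':z['R'],'t':z['t']}
for f,box in(('s0',(50,210,160,310)),('d0',(275,110,335,170))):
    p,d,m=ld(f); hsv=cv2.cvtColor(p,cv2.COLOR_BGR2HSV)
    g=cv2.inRange(hsv,(60,90,40),(90,255,255))
    n,l,st,c=cv2.connectedComponentsWithStats(g)
    for i in range(1,n):
        if st[i,4]>100:
            v,u=np.where(l==i);w=world(m,d,u,v); k=abs(w[:,2]-.03)<.006
            print(f,'green',c[i],st[i]); 
            if k.sum()>5:
                (cx,cy),r=cv2.minEnclosingCircle(w[k,:2].astype(np.float32)*1000); print(cx,cy,r,k.sum())
    x0,y0,x1,y1=box
    v,u=np.mgrid[y0:y1,x0:x1]; u=u.ravel();v=v.ravel();w=world(m,d,u,v)
    k=abs(w[:,2]-.045)<.005; print('top45',cv2.minAreaRect((w[k,:2]*1000).astype(np.float32)),k.sum())
    k=abs(w[:,2]-.093)<.007; print('z93',cv2.minAreaRect((w[k,:2]*1000).astype(np.float32)),k.sum())
    o=(cv2.inRange(hsv,(4,160,150),(18,255,255))>0)[v,u]
    print('orange',o.sum(),np.percentile(w[o],[5,50,95],axis=0).round(3) if o.any() else 0)
    ph=np.array([onplane(m,a,b,.096)[:2] for a,b in zip(u[o],v[o])]);
    if len(ph):print('lip rect',cv2.minAreaRect((ph*1000).astype(np.float32)))
p=cv2.imread('pics/s0.png')[180:320,40:240]
q=cv2.imread('pics/d0.png')[105:215,270:385]
cv2.imwrite('pics/c0.png',np.hstack([cv2.resize(p,(480,336),interpolation=2),cv2.resize(q,(320,336),interpolation=2)]))
E
```

```text
s0 green [342.87922705 202.60869565] [332 196  23  13 207]
528.3419189453125 237.20733642578125 22.389978408813477 72
top45 ((521.7803955078125, -221.09722900390625), (127.68914794921875, 239.68502807617188), 28.94618797302246) 2744
z93 ((527.4773559570312, -260.5845031738281), (59.667091369628906, 117.95426940917969), 6.464918613433838) 1546
orange 115 [[ 0.468 -0.319  0.062]
 [ 0.542 -0.282  0.093]
 [ 0.56  -0.197  0.097]]
lip rect ((532.0469360351562, -260.56646728515625), (49.828773498535156, 117.65424346923828), 6.556114673614502)
top45 ((536.3242797851562, -221.28077697753906), (90.45600128173828, 199.53395080566406), 7.269388675689697) 368
z93 ((495.4198303222656, -207.27548217773438), (97.0125503540039, 244.1167755126953), 30.307706832885742) 736
orange 96 [[ 0.417 -0.318  0.031]
 [ 0.508 -0.197  0.09 ]
 [ 0.566 -0.108  0.096]]
lip rect ((496.541259765625, -203.9624786376953), (91.54866027832031, 245.3433074951172), 31.3367919921875)
```

View pics/c0.png

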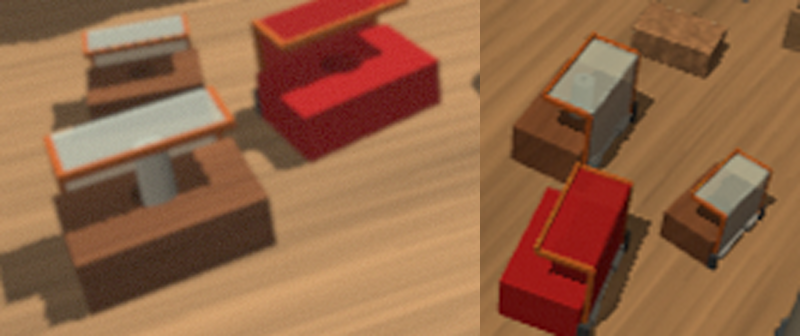

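The crop confirms the choice: the large brown dispenser has a white candle under its clear roof, and its yaw is about +6.5°. I'm moving above it, a little beyond the lip.

Request:
{"fn": "drive_tool", "kwargs": {
  "plan": [
    {"xyz": [1.2,-0.5,0],"rotation": [0,0,0.2],"hand": 1},
    {"xyz": [2.3,-0.95,0],"rotation": [0,0,0.4],"hand": 1},
    {"xyz": [3.4,-1.4,0],"rotation": [0,0,0.6],"hand": 1},
    {"xyz": [4.5,-1.85,0],"rotation": [0,0,0.8],"hand": 1},
    {"xyz": [5.6,-2.3,0],"rotation": [0,0,1.0],"hand": 1}
  ]
}}

```text
time_s: 0.72
position: [0.3937, -0.3982, 0.4042]
orientation: [[0.994, 0.112, -0.0], [0.112, -0.994, 0.0], [-0.0, -0.0, -1.0]]
force: [0.4, -0.4, 0.4]
width: 1.002
grasp_force: 0.0
```

Request:
{"fn": "drive_tool", "kwargs": {
  "plan": [
    {"xyz": [1.0,-0.6,0],"rotation": [0,0,0],"hand": 1},
    {"xyz": [2.0,-1.2,0],"rotation": [0,0,0],"hand": 1},
    {"xyz": [3.1,-1.8,0],"rotation": [0,0,0],"hand": 1},
    {"xyz": [4.15,-2.4,0],"rotation": [0,0,0],"hand": 1},
    {"xyz": [4.15,-2.4,0],"rotation": [0,0,0],"hand": 1}
  ]
}}

```text
time_s: 1.35
position: [0.5879, -0.2537, 0.4025]
orientation: [[0.993, 0.119, -0.002], [0.119, -0.993, 0.002], [-0.002, -0.003, -1.0]]
force: [-1.2, 0.3, -0.6]
width: 1.002
grasp_force: 0.0
```

```bash
python3 - <<'E'
from look import *
p,d,m=snap('wrist','w1'); snap('scene','s1')
print(m); print(sense()['position'])
E
```

```text
{'intrinsics': array([[297.00829536,   0.        , 248.66833023],
       [  0.        , 297.00829536, 188.65987345],
       [  0.        ,   0.        ,   1.        ]]), 'R': array([[ 0.11822244, -0.992983  , -0.00286824],
       [-0.95529473, -0.11452268,  0.2725739 ],
       [-0.27098972, -0.02948434, -0.96213057]]), 't': array([-0.3207359 ,  0.497422  ,  0.52865432])}
[ 0.58549709 -0.25641747  0.40364043]
```

View pics/w1.png

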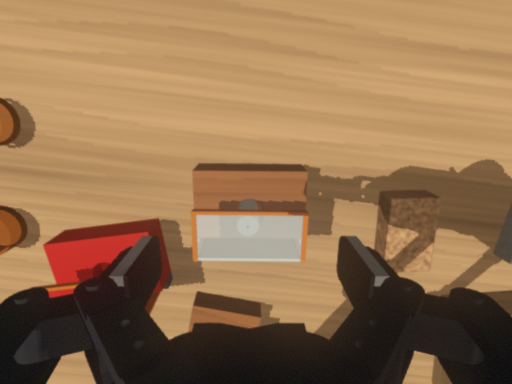

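The wrist view shows the orange lip from (192,211) to (308,211), the candle's top through the roof at about (248,227), and the block's front edge at row ~170.

```bash
python3 - <<'E'
from look import *
z=np.load('pics/w1.npz');p,d=z['p'],z['d'];m={'intrinsics':z['K'],'R':z['R'],'t':z['t']}
hsv=cv2.cvtColor(p,cv2.COLOR_BGR2HSV)
o=cv2.inRange(hsv,(5,170,150),(16,255,255)); o[:200]=0;o[270:]=0;o[:,:180]=0;o[:,320:]=0
v,u=np.where(o>0); P=np.array([onplane(m,a,b,.096)[:2] for a,b in zip(u,v)])*1000
print(u.min(),u.max(),v.min(),v.max(),len(u),cv2.minAreaRect(P.astype(np.float32)))
k=v<218; vx,vy,x0,y0=cv2.fitLine(P[k].astype(np.float32),2,0,.01,.01).ravel(); print('lip dir yaw',np.degrees(np.arctan2(vy,vx))-90, 'mid',(P[k].min(0)+P[k].max(0))/2)
print('candle top',onplane(m,248,227,.082)*1000, onplane(m,248,227,.086)*1000)
v,u=np.mgrid[150:275,185:315];u=u.ravel();v=v.ravel();w=world(m,d,u,v)*1000
k=abs(w[:,2]-45)<3;print('top',cv2.minAreaRect(w[k,:2].astype(np.float32)),k.sum())
k=(w[:,2]>84)&(w[:,2]<100);print('roof',cv2.minAreaRect(w[k,:2].astype(np.float32)),np.median(w[k,2]),k.sum())
for a,b in((193,167),(306,167)):print(onplane(m,a,b,.045)*1000)
E
```

```text
191 307 211 260 552 ((529.2938232421875, -260.69012451171875), (53.247562408447266, 115.78475952148438), 6.295611381530762)
lip dir yaw -173.85422 mid [ 551.05983163 -257.9720441 ]
candle top [ 532.8620486  -259.08856081   82.        ] [ 534.56474071 -258.90717486   86.        ]
top ((563.1519775390625, -256.2779541015625), (46.43681335449219, 130.1945037841797), 6.339815139770508) 4216
roof ((527.345947265625, -260.30126953125), (59.33228302001953, 118.173828125), 6.1227850914001465) 91.58114827297163 5945
[ 581.87490691 -190.94250474   45.        ]
[ 596.93275985 -316.78380545   45.        ]
```

```bash
python3 - <<'E'
from look import *
z=np.load('pics/w1.npz');p,d=z['p'],z['d'];m={'intrinsics':z['K'],'R':z['R'],'t':z['t']}
v,u=np.mgrid[225:384:1,60:470];u=u.ravel();v=v.ravel();w=world(m,d,u,v)*1000
k=(w[:,2]>180)&(d[v,u]>0);t=w[k];print(k.sum(),np.percentile(t[:,2],[0,1,5,20,50]))
c=np.array([586,-255.5]);x=np.array([.994,.108]);y=np.array([.108,-.994])
for h in range(225,320,10):
    q=t[(t[:,2]>=h)&(t[:,2]<h+10)][:,:2]-c
    if len(q):
        a=q@x;b=q@y;print(h,len(q),'x',a.min().round(),a.max().round(),'y',np.percentile(b[b<0],[2,98]).round() if (b<0).any() else '',np.percentile(b[b>0],[2,98]).round())
E
```

```text
34176 [241.82809558 248.35799594 259.87282361 291.43776257 308.32618868]
235 101 x -6.0 12.0 y [-45. -44.] [41. 41.]
245 964 x -10.0 14.0 y [-56. -44.] [41. 53.]
255 1366 x -9.0 14.0 y [-57. -44.] [41. 54.]
265 1569 x -9.0 14.0 y [-57. -44.] [41. 54.]
275 1207 x 1.0 16.0 y [-55. -44.] [41. 52.]
285 3827 x -11.0 17.0 y [-63. -41.] [39. 66.]
295 5977 x -11.0 20.0 y [-60.  -4.] [ 5. 65.]
305 8480 x -6.0 21.0 y [-43.  -1.] [ 1. 41.]
315 7675 x 10.0 23.0 y [-34.  -1.] [ 1. 31.]
```

Request:
{"fn": "drive_tool", "kwargs": {
  "plan": [
    {"xyz": [0,0,1.0],"rotation": [0,0,0],"hand": 0.8},
    {"xyz": [0,0,2.0],"rotation": [0,0,0],"hand": 0.8},
    {"xyz": [0,0,2.9],"rotation": [0,0,0],"hand": 0.8},
    {"xyz": [0,0,3.6],"rotation": [0,0,0],"hand": 0.8},
    {"xyz": [0,0,3.6],"rotation": [0,0,0],"hand": 0.8}
  ]
}}

```text
time_s: 2.08
position: [0.583, -0.2577, 0.221]
orientation: [[0.994, 0.111, -0.007], [0.111, -0.994, 0.003], [-0.006, -0.004, -1.0]]
force: [0.0, 0.3, 0.5]
width: 0.799
grasp_force: 0.0
```

```bash
python3 - <<'E'
from look import *
c=np.array([.5365,-.259]);a=np.radians(6.2)
s=sense();q=s['position'][:2]-c
print(s['position'],'local',q[0]*np.cos(a)+q[1]*np.sin(a),-q[0]*np.sin(a)+q[1]*np.cos(a),s['orientation'].round(4),s['width'],s['force'])
E
```

```text
[ 0.58300844 -0.25765229  0.22095449] local 0.04638196599571649 -0.0036830498940784518 [[ 0.9938  0.1109 -0.0066]
 [ 0.1109 -0.9938  0.003 ]
 [-0.0062 -0.0037 -1.    ]] 0.7992911649348102 [0.0097654  0.34006951 0.49038809]
```

Request:
{"fn": "drive_tool", "kwargs": {
  "plan": [
    {"xyz": [-0.25,-0.07,-0.03],"rotation": [0,0,0],"hand": 0.8},
    {"xyz": [-0.5,-0.07,-0.03],"rotation": [0,0,0],"hand": 0.8},
    {"xyz": [-0.75,-0.07,-0.03],"rotation": [0,0,0],"hand": 0.8},
    {"xyz": [-0.92,-0.07,-0.03],"rotation": [0,0,0],"hand": 0.8},
    {"xyz": [-0.92,-0.07,-0.03],"rotation": [0,0,0],"hand": 0.8}
  ]
}}

```text
time_s: 2.7
position: [0.5381, -0.2589, 0.2268]
orientation: [[0.994, 0.112, 0.0], [0.112, -0.994, -0.001], [0.0, 0.001, -1.0]]
force: [0.7, -0.7, -0.1]
width: 0.801
grasp_force: 0.0
```

```bash
python3 - <<'E'
from look import *
c=np.array([.5365,-.259]);a=np.radians(6.2)
s=sense();q=s['position'][:2]-c
print(s['position'],'local',q[0]*np.cos(a)+q[1]*np.sin(a),-q[0]*np.sin(a)+q[1]*np.cos(a),s['width'],s['force'])
p,d,m=snap('scene','s2');w,_,_=snap('wrist','w2')
cv2.imwrite('pics/c2.png',np.hstack([cv2.resize(p[150:320,20:220],(424,360),interpolation=2),cv2.resize(w[60:384,80:430],(376,360))]))
E
```

```text
[ 0.53810711 -0.25887966  0.22683581] local 0.0016107021923475794 -5.393309865219591e-05 0.8007758516105404 [ 0.68739422 -0.71205241 -0.09323957]
```

View pics/c2.png

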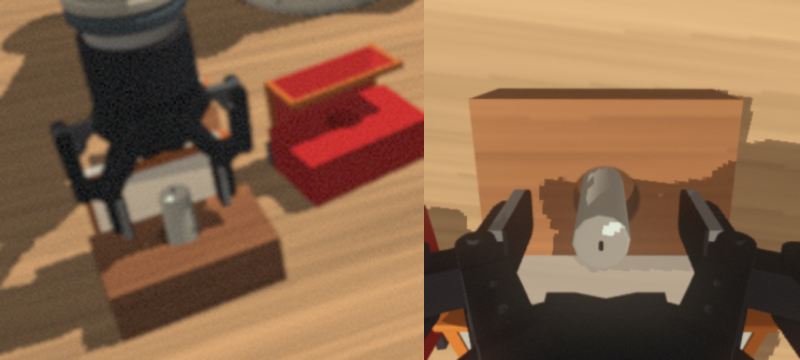

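The flap leans back on the fingers and the candle stands centred between the pads, so I'm closing.

Request:
{"fn": "drive_tool", "kwargs": {
  "plan": [
    {"xyz": [-0.02,0,0.05],"rotation": [0,0,0],"hand": 0.5},
    {"xyz": [-0.02,0,0.05],"rotation": [0,0,0],"hand": 0.3},
    {"xyz": [-0.02,0,0.05],"rotation": [0,0,0],"hand": 0.1},
    {"xyz": [-0.02,0,0.05],"rotation": [0,0,0],"hand": 0.1},
    {"xyz": [-0.02,0,0.05],"rotation": [0,0,0],"hand": 0.1}
  ],
  "grip_force": 30
}}

```text
time_s: 3.42
position: [0.538, -0.2587, 0.2236]
orientation: [[0.994, 0.113, -0.0], [0.113, -0.994, 0.0], [-0.0, -0.0, -1.0]]
force: [0.6, 0.4, -0.6]
width: 0.274
grasp_force: 30.5
```

Request:
{"fn": "drive_tool", "kwargs": {
  "plan": [
    {"xyz": [0,0,-0.15],"rotation": [0,0,0],"hand": 0.1},
    {"xyz": [0,0,-0.3],"rotation": [0,0,0],"hand": 0.1},
    {"xyz": [0,0,-0.45],"rotation": [0,0,0],"hand": 0.1},
    {"xyz": [0,0,-0.6],"rotation": [0,0,0],"hand": 0.1},
    {"xyz": [0,0,-0.66],"rotation": [0,0,0],"hand": 0.1}
  ]
}}

```text
time_s: 4.05
position: [0.5382, -0.2588, 0.2582]
orientation: [[0.994, 0.113, 0.002], [0.113, -0.994, -0.001], [0.002, 0.001, -1.0]]
force: [1.0, -0.6, -0.8]
width: 0.271
grasp_force: 31.6
```

```bash
python3 - <<'E'
from look import *
s=sense();print(s['position'],s['width'],s['force'],s['grasp_force'])
p,d,m=snap('scene','s3');w,_,_=snap('wrist','w3')
cv2.imwrite('pics/c3.png',np.hstack([cv2.resize(p[150:320,20:220],(424,360),interpolation=2),cv2.resize(w[60:384,80:430],(376,360))]))
E
```

```text
[ 0.5382096  -0.2588399   0.25817866] 0.27133897191590517 [ 0.98255914 -0.60772316 -0.8312019 ] 31.60131812095642
```

View pics/c3.png

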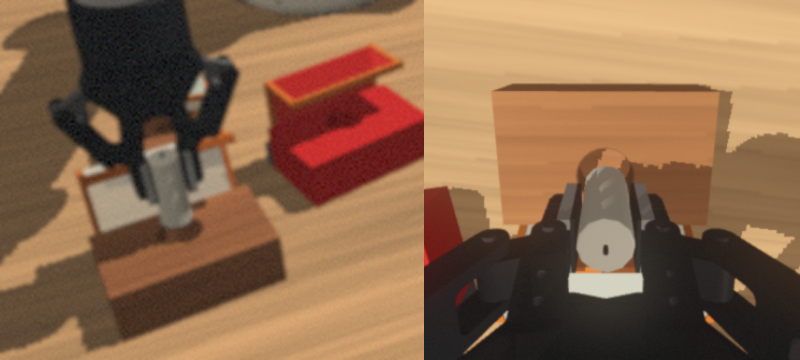

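The candle is held upright and clear of the nest, and the flap still leans on the hand. I'm backing out along +x.

Request:
{"fn": "drive_tool", "kwargs": {
  "plan": [
    {"xyz": [0.35,0,-0.05],"rotation": [0,0,0],"hand": 0.1},
    {"xyz": [0.7,0,-0.05],"rotation": [0,0,0],"hand": 0.1},
    {"xyz": [1.05,0,-0.05],"rotation": [0,0,0],"hand": 0.1},
    {"xyz": [1.4,0,-0.05],"rotation": [0,0,0],"hand": 0.1},
    {"xyz": [1.7,0,-0.05],"rotation": [0,0,0],"hand": 0.1}
  ]
}}

```text
time_s: 4.78
position: [0.6229, -0.249, 0.2588]
orientation: [[0.994, 0.113, -0.0], [0.113, -0.994, 0.0], [-0.0, -0.0, -1.0]]
force: [-0.4, -0.5, -0.4]
width: 0.272
grasp_force: 31.6
```

```bash
python3 - <<'E'
from look import *
s=sense();print(s['position'],s['orientation'].round(3),s['width'])
# green dish rim from both fixed views: outline pixels on z=0.03
for f in('s0','d0'):
    z=np.load(f'pics/{f}.npz');p=z['p'];m={'intrinsics':z['K'],'R':z['R'],'t':z['t']}
    g=cv2.inRange(cv2.cvtColor(p,cv2.COLOR_BGR2HSV),(55,60,25),(95,255,255))
    n,l,st,c=cv2.connectedComponentsWithStats(g); 
    i=[i for i in range(1,n) if (abs(c[i]-([343,202] if f=='s0' else [194,260])).max()<8)][0]
    x,y,w,h,_=st[i]; print(f,st[i])
    L=onplane(m,x,y+h*.4,.03);Rr=onplane(m,x+w,y+h*.4,.03);T=onplane(m,x+w/2,y,.03)
    print((L+Rr)/2,np.linalg.norm(L-Rr),T)
E
```

```text
[ 0.62294454 -0.24901902  0.25884146] [[ 0.994  0.113 -0.   ]
 [ 0.113 -0.994  0.   ]
 [-0.    -0.    -1.   ]] 0.27155138815067653
s0 [331 194  25  16 275]
[0.53999249 0.2285275  0.03      ] 0.052627813081848114 [0.51842554 0.24407814 0.03      ]
d0 [182 248  24  25 371]
[0.50623947 0.25298077 0.03      ] 0.057135753665134806 [0.52648977 0.23351213 0.03      ]
```

Request:
{"fn": "drive_tool", "kwargs": {
  "plan": [
    {"xyz": [0,0,-1.0],"rotation": [0,0,0],"hand": 0.1},
    {"xyz": [-0.2,-1.0,-1.6],"rotation": [0,0,0],"hand": 0.1},
    {"xyz": [-0.4,-2.2,-1.7],"rotation": [0,0,0],"hand": 0.1},
    {"xyz": [-0.6,-3.4,-1.7],"rotation": [0,0,0],"hand": 0.1},
    {"xyz": [-0.8,-4.6,-1.7],"rotation": [0,0,0],"hand": 0.1}
  ]
}}

```text
time_s: 5.4
position: [0.5558, -0.0235, 0.3442]
orientation: [[0.994, 0.113, 0.0], [0.113, -0.994, 0.0], [0.0, -0.0, -1.0]]
force: [0.8, 0.4, -0.0]
width: 0.271
grasp_force: 31.7
```

Request:
{"fn": "drive_tool", "kwargs": {
  "plan": [
    {"xyz": [-0.2,-1.2,0],"rotation": [0,0,0],"hand": 0.1},
    {"xyz": [-0.4,-2.4,0],"rotation": [0,0,0],"hand": 0.1},
    {"xyz": [-0.6,-3.6,0],"rotation": [0,0,0],"hand": 0.1},
    {"xyz": [-0.8,-4.8,0],"rotation": [0,0,0],"hand": 0.1},
    {"xyz": [-0.95,-5.35,0],"rotation": [0,0,0],"hand": 0.1}
  ]
}}

```text
time_s: 6.02
position: [0.478, 0.238, 0.3441]
orientation: [[0.993, 0.116, -0.0], [0.116, -0.993, 0.001], [-0.0, -0.001, -1.0]]
force: [0.7, 0.1, 0.2]
width: 0.273
grasp_force: 31.7
```

Request:
{"fn": "drive_tool", "kwargs": {
  "plan": [
    {"xyz": [0,0,0],"rotation": [0,0,0],"hand": 0.1},
    {"xyz": [0,0,0],"rotation": [0,0,0],"hand": 0.1}
  ]
}}

```text
time_s: 6.28
position: [0.4795, 0.2348, 0.3441]
orientation: [[0.994, 0.113, 0.0], [0.113, -0.994, -0.001], [0.0, 0.001, -1.0]]
force: [-0.3, -0.9, -0.9]
width: 0.269
grasp_force: 31.7
```

```bash
cat > dish.py <<'E'
from look import *
import sys
f=sys.argv[1]
s=sense();print(s['position'],s['orientation'].round(4).tolist(),s['width'])
p,d,m=snap('wrist',f)
g=cv2.inRange(cv2.cvtColor(p,cv2.COLOR_BGR2HSV),(55,60,25),(95,255,255))
n,l,st,c=cv2.connectedComponentsWithStats(g)
i=1+st[1:,4].argmax();print(st[i])
v,u=np.where(l==i);w=world(m,d,u,v)*1000
for a in(0,12,24):
    k=(w[:,2]>=a-4)&(w[:,2]<a+8);print(a,k.sum(),cv2.minEnclosingCircle(w[k,:2].astype(np.float32)) if k.sum()>5 else '')
k=(w[:,2]>26)&(w[:,2]<34);q=w[k,:2];
if k.sum()>10:
    # algebraic circle fit of outer rim points
    print('rim box',np.percentile(q,[1,99],axis=0), np.median(w[k,2]))
E
python3 dish.py w4; python3 - <<'E'
import sys;sys.path.insert(0,'.')
import os;os.chdir('.')
from look import *
p,_,_=snap('scene','s4');w=cv2.imread('pics/w4.png')
cv2.imwrite('pics/c4.png',np.hstack([cv2.resize(p[160:320,30:230],(350,280),interpolation=2),cv2.resize(w,(373,280))]))
E
```

```text
[0.47946653 0.23479351 0.34409825] [[0.9936, 0.1128, 0.0001], [0.1128, -0.9936, -0.0006], [0.0, 0.0006, -1.0]] 0.2689167166420554Traceback (most recent call last):
  File "dish.py", line 8, in <module>
    i=1+st[1:,4].argmax();print(st[i])
        ~~~~~~~~~~~~~~~^^
ValueError: attempt to get argmax of an empty sequence
```

View pics/c4.png

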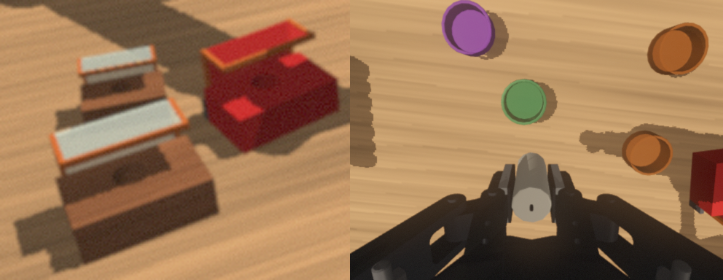

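The flap is shut, the nest is empty, and the green dish is clear ahead at wrist (239,140).

```bash
cat > dish.py <<'E'
from look import *
import sys
f=sys.argv[1]
z=np.load(f'pics/{f}.npz');p,d=z['p'],z['d'];m={'intrinsics':z['K'],'R':z['R'],'t':z['t']}
s=sense();print(s['position'])
print(cv2.cvtColor(p,cv2.COLOR_BGR2HSV)[140,239])
g=cv2.inRange(cv2.cvtColor(p,cv2.COLOR_BGR2HSV),(45,45,25),(95,255,255))
n,l,st,c=cv2.connectedComponentsWithStats(g)
i=1+st[1:,4].argmax();print(st[i])
v,u=np.where(l==i);w=world(m,d,u,v)*1000
k=(w[:,2]>26)&(w[:,2]<34);print('rim depth',k.sum(),cv2.minEnclosingCircle(w[k,:2].astype(np.float32)) if k.sum()>5 else '')
h=cv2.convexHull(np.stack([u,v],1)).reshape(-1,2)
P=np.array([onplane(m,a,b,.03)[:2] for a,b in h])*1000
print('hull on rim plane',cv2.minEnclosingCircle(P.astype(np.float32)),P.min(0),P.max(0))
cm=-np.array(m['R']).T@np.array(m['t']);print('cam',cm)
E
python3 dish.py w4
```

```text
[0.47975147 0.23422216 0.34412264]
[ 53  98 141]
[ 208  109   61   62 2552]
rim depth 547 ((515.1070556640625, 248.02589416503906), 28.981277465820312)
hull on rim plane ((515.078369140625, 247.97633361816406), 28.984073638916016) [486.33283185 219.41440757] [543.72476672 276.81039961]
cam [0.54804569 0.24206068 0.31387531]
```

Request:
{"fn": "drive_tool", "kwargs": {
  "plan": [
    {"xyz": [0.75,-0.19,0.0],"rotation": [0,0,0],"hand": 0.1},
    {"xyz": [0.75,-0.19,0.8],"rotation": [0,0,0],"hand": 0.1},
    {"xyz": [0.75,-0.19,1.5],"rotation": [0,0,0],"hand": 0.1},
    {"xyz": [0.75,-0.19,1.7],"rotation": [0,0,0],"hand": 0.1},
    {"xyz": [0.75,-0.19,1.7],"rotation": [0,0,0],"hand": 0.1}
  ]
}}

```text
time_s: 7.0
position: [0.5157, 0.2483, 0.2592]
orientation: [[0.994, 0.112, -0.001], [0.112, -0.994, -0.0], [-0.001, 0.0, -1.0]]
force: [0.5, -0.2, 0.1]
width: 0.273
grasp_force: 31.7
```

```bash
python3 - <<'E'
from look import *
s=sense();print(s['position'],s['orientation'].round(4).tolist(),s['force'])
snap('wrist','w5');p,d,m=snap('scene','s5');q,_,_=snap('side','d5')
cv2.imwrite('pics/c5.png',np.hstack([cv2.resize(p[120:240,280:420],(420,360),interpolation=2),cv2.resize(q[190:310,134:254],(360,360),interpolation=2)]))
E
python3 dish.py w5|tail -3
```

```text
[0.5157203  0.24829274 0.25922235] [[0.9937, 0.1118, -0.0006], [0.1118, -0.9937, -0.0003], [-0.0006, 0.0002, -1.0]] [ 0.51815923 -0.15409251  0.09495209]
rim depth 830 ((515.8403930664062, 248.28518676757812), 29.30768394470215)
hull on rim plane ((515.7094116210938, 248.3447265625), 29.333492279052734) [495.41763565 219.18199066] [544.79192831 277.34723342]
cam [0.58427406 0.25553636 0.22896731]
```

View pics/c5.png

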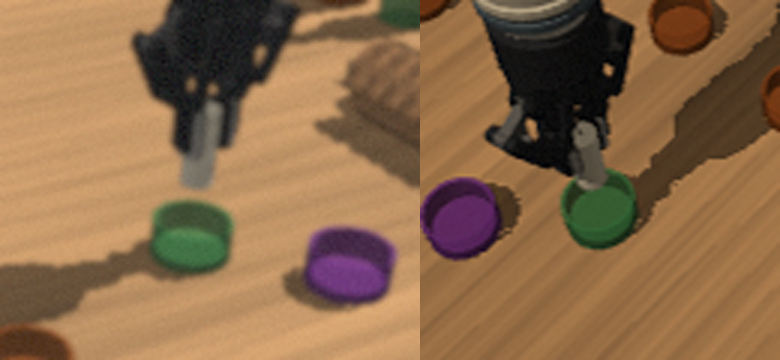

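The candle hangs centred above the green dish, so I'm lowering it.

Request:
{"fn": "drive_tool", "kwargs": {
  "plan": [
    {"xyz": [0,0,0.35],"rotation": [0,0,0],"hand": 0.1},
    {"xyz": [0,0,0.65],"rotation": [0,0,0],"hand": 0.1},
    {"xyz": [0,0,0.85],"rotation": [0,0,0],"hand": 0.1},
    {"xyz": [0,0,0.95],"rotation": [0,0,0],"hand": 0.1},
    {"xyz": [0,0,0.97],"rotation": [0,0,0],"hand": 0.1}
  ]
}}

```text
time_s: 7.78
position: [0.5154, 0.249, 0.2102]
orientation: [[0.994, 0.113, -0.001], [0.113, -0.994, -0.0], [-0.001, 0.0, -1.0]]
force: [0.8, 0.4, 0.2]
width: 0.272
grasp_force: 31.7
```

Request:
{"fn": "drive_tool", "kwargs": {
  "plan": [
    {"xyz": [0,0,0.02],"rotation": [0,0,0],"hand": 0.1},
    {"xyz": [0,0,0.04],"rotation": [0,0,0],"hand": 0.1},
    {"xyz": [0,0,0.04],"rotation": [0,0,0],"hand": 0.1}
  ]
}}

```text
time_s: 8.15
position: [0.5155, 0.249, 0.2089]
orientation: [[0.994, 0.113, 0.0], [0.113, -0.994, 0.0], [0.0, -0.0, -1.0]]
force: [-0.7, -0.6, -0.4]
width: 0.271
grasp_force: 31.7
```

Request:
{"fn": "drive_tool", "kwargs": {
  "plan": [
    {"xyz": [0,0,0.02],"rotation": [0,0,0],"hand": 0.1},
    {"xyz": [0,0,0.03],"rotation": [0,0,0],"hand": 0.1},
    {"xyz": [0,0,0.03],"rotation": [0,0,0],"hand": 0.1}
  ]
}}

```text
time_s: 8.52
position: [0.5154, 0.249, 0.2071]
orientation: [[0.994, 0.113, -0.0], [0.113, -0.994, -0.0], [-0.0, 0.0, -1.0]]
force: [0.5, 0.3, -0.4]
width: 0.27
grasp_force: 31.7
```

Request:
{"fn": "drive_tool", "kwargs": {
  "plan": [
    {"xyz": [0,0,0.02],"rotation": [0,0,0],"hand": 0.1},
    {"xyz": [0,0,0.02],"rotation": [0,0,0],"hand": 0.1}
  ]
}}

```text
time_s: 8.78
position: [0.5155, 0.249, 0.2068]
orientation: [[0.994, 0.113, 0.001], [0.113, -0.994, 0.0], [0.001, -0.0, -1.0]]
force: [-0.9, -0.9, 4.6]
width: 0.27
grasp_force: 32.3
```

Request:
{"fn": "drive_tool", "kwargs": {
  "plan": [
    {"xyz": [0,0,0.02],"rotation": [0,0,0],"hand": 0.1},
    {"xyz": [0,0,0.02],"rotation": [0,0,0],"hand": 0.1}
  ]
}}

```text
time_s: 9.02
position: [0.5156, 0.249, 0.2068]
orientation: [[0.994, 0.113, 0.001], [0.113, -0.994, 0.0], [0.001, -0.0, -1.0]]
force: [-2.9, -1.6, 8.8]
width: 0.27
grasp_force: 32.8
```

The candle touched the floor. I'll ease off the press, then release.

Request:
{"fn": "drive_tool", "kwargs": {
  "plan": [
    {"xyz": [0,0,-0.03],"rotation": [0,0,0],"hand": 0.1},
    {"xyz": [0,0,-0.03],"rotation": [0,0,0],"hand": 0.3},
    {"xyz": [0,0,-0.03],"rotation": [0,0,0],"hand": 0.45},
    {"xyz": [0,0,-0.03],"rotation": [0,0,0],"hand": 0.6},
    {"xyz": [0,0,-0.03],"rotation": [0,0,0],"hand": 0.7}
  ]
}}

```text
time_s: 9.65
position: [0.5154, 0.249, 0.2065]
orientation: [[0.994, 0.113, -0.0], [0.113, -0.994, -0.0], [-0.0, 0.0, -1.0]]
force: [0.0, 0.5, -0.1]
width: 0.701
grasp_force: 0.0
```

Request:
{"fn": "drive_tool", "kwargs": {
  "plan": [
    {"xyz": [0,0,-0.3],"rotation": [0,0,0],"hand": 0.7},
    {"xyz": [0,0,-0.8],"rotation": [0,0,0],"hand": 0.7},
    {"xyz": [0,0,-1.5],"rotation": [0,0,0],"hand": 0.7},
    {"xyz": [0,0,-2.5],"rotation": [0,0,0],"hand": 0.7},
    {"xyz": [0,0,-3.0],"rotation": [0,0,0],"hand": 0.7}
  ]
}}

```text
time_s: 10.28
position: [0.5154, 0.249, 0.3618]
orientation: [[0.994, 0.113, 0.006], [0.113, -0.994, 0.002], [0.006, -0.002, -1.0]]
force: [0.6, -0.6, -0.2]
width: 0.7
grasp_force: 0.0
```

Request:
{"fn": "drive_tool", "kwargs": {
  "plan": [
    {"xyz": [0,0,0],"rotation": [0,0,0],"hand": 0.7},
    {"xyz": [0,0,0],"rotation": [0,0,0],"hand": 0.7},
    {"xyz": [0,0,0],"rotation": [0,0,0],"hand": 0.7}
  ]
}}

```text
time_s: 10.65
position: [0.5153, 0.2489, 0.3546]
orientation: [[0.994, 0.113, -0.003], [0.113, -0.994, -0.001], [-0.003, 0.001, -1.0]]
force: [-0.3, -0.4, -0.5]
width: 0.696
grasp_force: 0.0
```

```bash
python3 - <<'E'
from look import *
s=sense();print(s['position'],s['force'],s['time_s'])
w,_,_=snap('wrist','w6');p,d,m=snap('scene','s6');q,_,_=snap('side','d6')
r=lambda a:cv2.resize(a,(260,260),interpolation=2)
cv2.imwrite('pics/c6.png',np.hstack([r(p[140:240,290:390]),r(q[190:310,134:254]),r(p[180:320,30:170])]))
E
python3 dish.py w6|tail -3
```

```text
[0.51529064 0.24889986 0.354581  ] [-0.33752235 -0.38875591 -0.51026188] 10.65
rim depth 464 ((515.5844116210938, 248.31854248046875), 29.128103256225586)
hull on rim plane ((515.5158081054688, 248.2523651123047), 29.138885498046875) [486.71742278 219.4608976 ] [544.29866895 276.61675836]
cam [0.58376569 0.25619748 0.32414232]
```

View pics/c6.png

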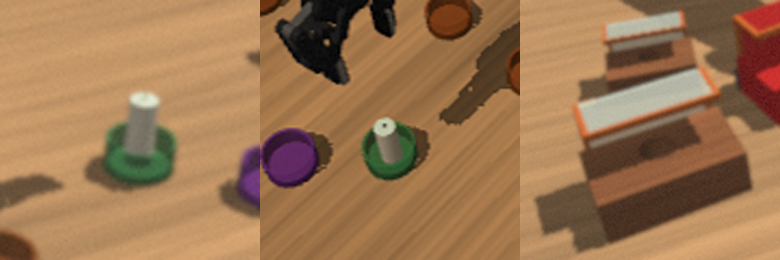

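The candle stands upright in the green dish, the dish hasn't moved, the flap is shut and the hand is clear.

```bash
python3 -c "
from station import *
print(hand_in())"
```

```text
the job is handed in; nothing more can be done
None
```

The candle is standing upright on the floor of the green dish, the dish is where it was, the flap has sprung shut, and I handed the job in at about 11 s of robot time.

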